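# Ready the cork core feeder: set the pulley to its mark and latch the core

## Robot

A 7-joint arm with a two-finger parallel gripper is mounted at the origin on the work surface. World frame = base frame: x ahead of the robot, y to its left, z up, the work surface at z = 0. Lengths are in m, angles in rad, forces in N, time in s.
With the tool pointing down it reaches from about 0.425 to 0.875 m from the base axis. Payload 8.4 kg.
Tool frame: the origin (TCP) lies at the very end of the fingers, on their centre line; the grasp point (between the pads) lies 19 mm behind it; z points along the fingers, x is the direction in which the jaws open and shut, and the axes are right-handed (so a half turn about z gives the same grasp; the last joint's range is limited). The gripper opens to 85 mm and grips with 20 to 120 N. Pads are 22 mm wide; open, the fingers measure 114 mm over their backs; the gripper's body (76 mm by 85 mm) begins 54 mm behind the grasp point. The pads swing forward as they close: fully open they stand 13 mm farther back than shut.
Start: joints at [-1.374, 0.333, 0.04, 1.465, -0.013, 1.343, -0.059], TCP at [0.189, 0.622, 0.231] pointing down, gripper open.
Joint ranges: [-2.58, 2.58], [-0.38, 2.09], [-1.3, 1.39], [0.25, 2.4], [-1.5, 4.64], [0.08, 2.09], [-2.65, 2.65]. Speed limits (rad/s): [2.22, 2.22, 2.79, 2.79, 3.14, 3.14, 3.14].

## Interface

Orientations are given as a unit quaternion [x, y, z, w].
In Python, from bench import env, effector, kinematics, vision, workorder gives the robot as it stands. Calls block until the motion is done:
- env.move_to(position, orientation): joint-space move of the TCP to a pose.
- env.move_straight(position, attitude=None, max_speed=0.15): straight line of the TCP; attitude=None keeps the orientation; max_speed is the mean speed in m/s.
- env.set_joints(angles): joint-space move.
- effector.set_gripper(opening, force=None): finger opening in m; force is the grip in N (None keeps the last); returns when the fingers have stopped.
- env.wait(seconds).
- kinematics.solve_ik(position, orientation): joint angles nearest the present ones, or None.
- env.read_state(): the state.
- vision.camera(name): name is "side" or "top" or "wrist"; returns the picture (384x512x3 uint8, red, green, blue); there is no depth.
- vision.get_calibration(name): a dict with "mtx" (3x3 intrinsics, pixels), "extrinsics" (4x4, takes a point from world to camera coordinates); the wrist camera has in their place "tool_from_camera" (4x4, takes a point from camera to tool coordinates, whose origin is the TCP and whose axes are the tool frame's). Camera axes: x right, y down, z forward; pixel columns grow to the right and rows downward; lengths in m; the calibration is good to about 2 mm. A picture is of the moment at which its call begins: read the wrist's pose just before it. get_calibration takes no time and is no camera call.
A pose or a line that the arm cannot do raises env.IKError and nothing moves.
- workorder.hand_in(): hands the job in, once; it reports no verdict.
The state is a dict: "time": time; "qpos": joint angles; "qd": joint speeds; "effort": joint torques, N m; "tool_pos": TCP position; "orientation": TCP orientation; "contact_force": force on the tool from outside, world axes, zero at the start; "torque": the same for the moment, N m; "finger_gap": finger opening in m.
Only numpy, scipy, OpenCV 4.12 (cv2) and the standard library are available. Lean on these libraries where they do the work, as an engineer would, in place of code of your own. Each camera call takes 0.05 s, during which the arm holds its last target.

## Task

Get the cork core feeder ready for its next run: turn the pulley until the engraved line on its rim faces the fixed pointer, and press the cork core standing proud of the spring column down until both catches snap over its top and hold it. Leave the other things on the shelf where they are.

Things in the scene. Friction and masses are not known exactly. Their poses are not given: they have to be found in the camera images.
- feeder: grey base plate of the feeder, fixed to the shelf, 205 x 360 mm and 30 mm thick. Origin at shelf height; z up, its y runs from the column to the pulley. In its frame the pulley axis is at (0, 85) mm, the spring column at (0, -110) mm, the pointer on the far (+x) side of the pulley
- pulley: aluminium pulley lying flat like a dish, its origin on its vertical axis 65 mm above the shelf, its x axis through the mark. Outer radius 70 mm; rim wall 12 mm thick (radius 58 to 70), its top 25 mm above the dish's floor, so a finger fits on each side of it from above; the low hub (radius 16) rises 4 to 7 mm from the floor. Turns endlessly both ways with slight friction (2 N at the rim), stays where left
- pulley_axis (a point): point on the pulley's vertical axis, level with the top of the rim, 100 mm above the shelf (dish floor 75 mm). Nothing outside the rim within 65 mm of it stands higher than 76 mm above the shelf
- mark (a point): outer end of the engraved line on the top of the pulley's rim, 70 mm from the axis and 100 mm above the shelf; it turns with the pulley. The line is dark, straight, 6 mm wide; it runs outward over the dish's floor from near the hub, up and over the rim and down its outer face. It is the only such line
- pointer (a point): tip of the fixed steel cone that points horizontally at the pulley's axis, 74 mm from the axis and 69 mm above the shelf, below the grip zone of the rim (its highest point is 76 mm above the shelf). When the mark faces it the two are 4 mm apart seen from above
- column (a point): centre of the spring column's mouth, 100 mm above the shelf. Upright tube of 72 mm outer diameter, top at 96 mm. Two steel catches, 18 mm wide, 100 to 107 mm above the shelf, sit on its feeder +y and -y sides; springs press them on the core's side and they jump 6 mm inward over its top edge once it is below them, leaving 47 mm between them for the fingers
- core: cork cylinder in the column, 60 mm diameter, 35 mm high, 30 g; origin at the centre of its underside, 88 mm above the shelf at the start (top 123). It must go down 23.5 mm (top to 99.5 mm) to pass under the catches. The catches drag on it with a few N. Unless latched it springs back up
- follower: steel disc under the core inside the column, hidden from view; origin at the centre of its top. Its spring resists with 5 N at first, 11 N after 23.5 mm; hard stop at 32 mm
- spare_core: bystander: an equal cork cylinder, 60 mm diameter, 35 mm high, standing on the shelf in front of the feeder; origin at the centre of its underside
- burnisher: bystander: horn burnisher with wooden handle, 150 mm long, 14 mm high, lying on the feeder's base plate between column and pulley; origin under its middle
- spool: bystander: wooden thread spool, 48 mm diameter, 56 mm high, on the shelf beyond the feeder; origin at the centre of its underside
- cup: bystander: iron hemisphere cup, 84 mm diameter, 45 mm high, on the shelf beyond the feeder; origin at the centre of its underside
- ball_center (a point): bystander: centre of the maroon finished ball, 72 mm diameter, resting on a black ring of 64 mm diameter on the robot's right
- jar: bystander: tall closed glass jar of cork cores, 100 mm diameter, 233 mm high, on the robot's right; origin at the centre of its underside
- door_box: bystander, fixed: small wooden box with a sliding door, 150 x 200 mm, 125 mm high, on the robot's left; origin at the centre of its underside
There are look-alikes about, which are no part of the job. What is shaped like the core but turquoise or yellow is not meant.

How it is judged:
By the outcome, as a careful person would: the job done as asked, in the order asked, and still so for the second after the job is handed in, with the robot touching nothing.
It also fails if it takes over 72 s, if anything falls off the work surface, if the arm or the gripper's body presses on something with over 40 N, if the wrist force passes 120 N, or if a joint passes its speed limit or range.

## Working session

There is one attempt and no reset: what is moved stays moved. The work goes in short steps, each a Python script; the robot and the scene stay as the last script left them, time stands still between calls to the robot, and variables do not carry over. Pictures are saved under pics/ and viewed, and the job is handed in when it is done.

```bash
ls; mkdir -p pics
python3 - <<'E'
from bench import env, effector, kinematics, vision, workorder
import cv2
s=env.read_state(); print({k:s[k] for k in("time","tool_pos","orientation","finger_gap","contact_force")})
for n in("top","side"):
    im=vision.camera(n); cv2.imwrite(f"pics/{n}0.png",cv2.cvtColor(im,cv2.COLOR_RGB2BGR))
    c=vision.get_calibration(n); print(n,c)
print(vision.get_calibration("wrist"))
E
```

```text
pics
{'time': 0.0, 'tool_pos': array([0.18937987, 0.6213255 , 0.23042028]), 'orientation': array([ 8.03599869e-01,  5.95169381e-01, -6.19399786e-04,  5.24337315e-04]), 'finger_gap': 0.08540937728655477, 'contact_force': array([ 0.42614141,  0.47147832, -0.20359492])}
top {'mtx': array([[446.7848925 ,   0.        , 258.9499775 ],
       [  0.        , 446.7848925 , 190.58337691],
       [  0.        ,   0.        ,   1.        ]]), 'extrinsics': array([[-0.04833888, -0.99882668, -0.00293491,  0.0170391 ],
       [-0.97690712,  0.04788991, -0.2082283 ,  0.5784631 ],
       [ 0.20812454, -0.00719839, -0.97807585,  1.24989022],
       [ 0.        ,  0.        ,  0.        ,  1.        ]])}
side {'mtx': array([[397.39948406,   0.        , 254.10285572],
       [  0.        , 397.39948406, 189.30993243],
       [  0.        ,   0.        ,   1.        ]]), 'extrinsics': array([[ 9.80646971e-01, -1.95784133e-01,  3.03172550e-04,
        -5.69379690e-01],
       [-1.41714717e-01, -7.10889869e-01, -6.88877734e-01,
         1.43818703e-01],
       [ 1.35086852e-01,  6.75502900e-01, -7.24877490e-01,
         1.16065788e+00],
       [ 0.00000000e+00,  0.00000000e+00,  0.00000000e+00,
         1.00000000e+00]])}
{'mtx': array([[328.46440165,   0.        , 250.67321354],
       [  0.        , 328.46440165, 187.50404427],
       [  0.        ,   0.        ,   1.        ]]), 'tool_from_camera': array([[ 9.99999028e-01, -1.16266172e-03,  7.69841848e-04,
         7.62308575e-04],
       [ 9.07085777e-04,  9.61691935e-01,  2.74130990e-01,
        -6.92680047e-02],
       [-1.05907231e-03, -2.74130025e-01,  9.61692054e-01,
        -1.41697593e-01],
       [ 0.00000000e+00,  0.00000000e+00,  0.00000000e+00,
         1.00000000e+00]])}
```

View pics/top0.png

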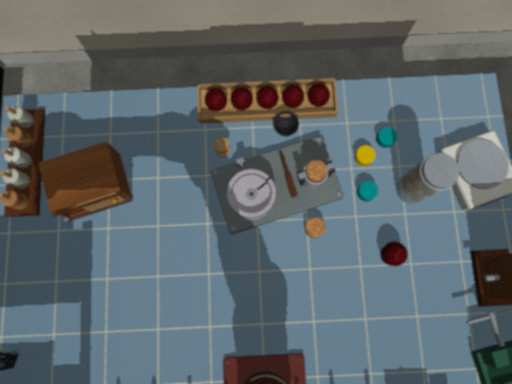

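View pics/side0.png

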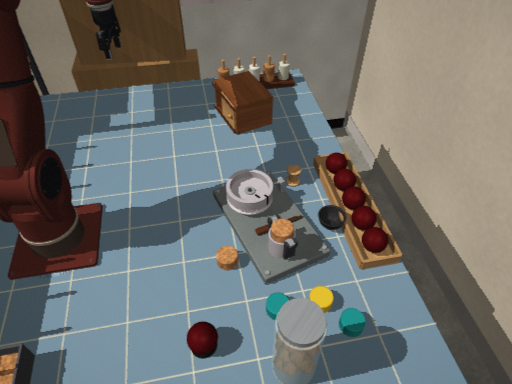

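The top view shows the pulley at about (252,193), with the line pointing up-right to about (272,178), and the core at (316,171). The robot's left is image-left. Next I'll zoom in and measure.

```bash
cat > h.py <<'E'
import numpy as np, cv2
from bench import env, effector, kinematics, vision, workorder
def ray_plane(n,px,z,pose=None):
    c=vision.get_calibration(n);K=c["mtx"]
    d=np.linalg.inv(K)@[px[0],px[1],1]
    if n=="wrist":
        from scipy.spatial.transform import Rotation as R
        T=np.eye(4);T[:3,:3]=R.from_quat(pose[1]).as_matrix();T[:3,3]=pose[0]
        M=T@c["tool_from_camera"]
    else: M=np.linalg.inv(c["extrinsics"])
    o=M[:3,3];v=M[:3,:3]@d
    return o+v*(z-o[2])/v[2]
def proj(n,p,pose=None):
    c=vision.get_calibration(n);
    if n=="wrist":
        from scipy.spatial.transform import Rotation as R
        T=np.eye(4);T[:3,:3]=R.from_quat(pose[1]).as_matrix();T[:3,3]=pose[0]
        E=np.linalg.inv(T@c["tool_from_camera"])
    else:E=c["extrinsics"]
    q=c["mtx"]@(E@np.append(p,1))[:3];return q[:2]/q[2]
def st():
    s=env.read_state();return s
def save(n,name,crop=None,f=1):
    im=vision.camera(n);cv2.imwrite(f"pics/{name}_raw.png",im[:,:,::-1])
    o=im[:,:,::-1]
    if crop: o=o[crop[1]:crop[3],crop[0]:crop[2]]
    cv2.imwrite(f"pics/{name}.png",cv2.resize(o,None,fx=f,fy=f,interpolation=cv2.INTER_CUBIC));return im
E
python3 - <<'E'
import cv2
from h import *
a=cv2.imread("pics/top0.png")[120:250,200:360];cv2.imwrite("pics/topz.png",cv2.resize(a,None,fx=4.5,fy=4.5,interpolation=cv2.INTER_CUBIC))
b=cv2.imread("pics/side0.png")[155:285,200:340];cv2.imwrite("pics/sidez.png",cv2.resize(b,None,fx=4.5,fy=4.5,interpolation=cv2.INTER_CUBIC))
for n,p,z in(("top",(251,193),.1),("top",(316,171),.123),("side",(250,187),.1),("side",(282,230),.123),("top",(316,228),.035),("top",(272,178),.1)): print(n,p,ray_plane(n,p,z))
E
```

```text
top (251, 193) [0.564385   0.01206644 0.1       ]
top (316, 171) [ 0.61386502 -0.17391019  0.123     ]
side (250, 187) [0.5686255  0.00158415 0.1       ]
side (282, 230) [ 0.6166537  -0.18786246  0.123     ]
top (316, 228) [ 0.46358572 -0.17338312  0.035     ]
top (272, 178) [ 0.60523201 -0.0499098   0.1       ]
```

View pics/topz.png

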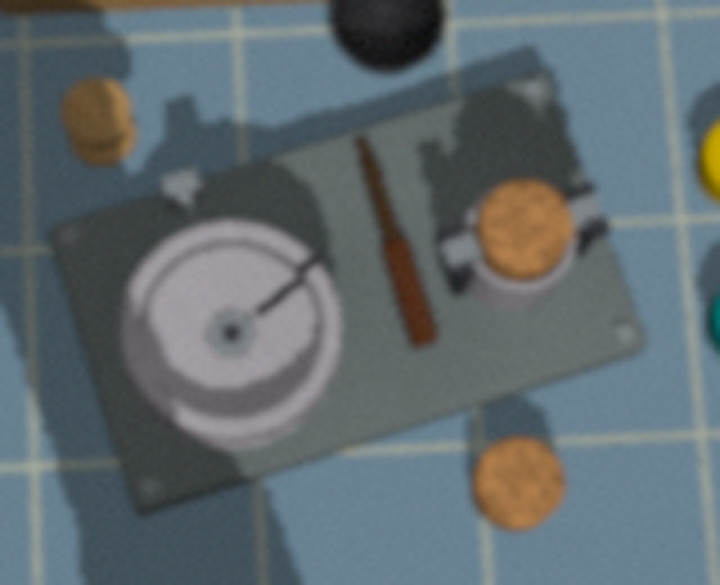

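View pics/sidez.png

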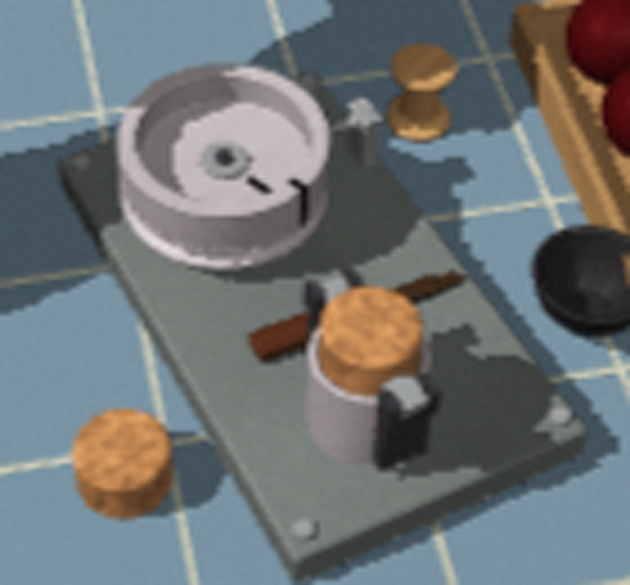

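```bash
cat >> h.py <<'E'
def quat(psi): return np.array([np.cos(psi/2),np.sin(psi/2),0,0])
def wpose():
    s=env.read_state();return (np.array(s["tool_pos"]),np.array(s["orientation"]))
E
python3 - <<'E'
from h import *
q=quat(np.radians(-75))
j=kinematics.solve_ik([.589,-.08,.28],q);print(j)
for a in(140,180,220):
    r=np.radians(a);print(a,kinematics.solve_ik([.564+.064*np.cos(r),.012+.064*np.sin(r),.08],quat(r-np.pi)))
env.move_to([.589,-.08,.28],q)
p=wpose();im=save("wrist","w1",None,1.5);np.save("w1pose.npy",np.concatenate(p));print(p,env.read_state()["time"])
E
```

```text
[-0.74129532  0.28659808  0.99723056  1.56964022 -0.24262791  1.41791389
 -1.03452767]
140 [-0.84327577  0.24592703  0.74173658  1.98776796 -0.19934167  0.98011457
 -0.70282313]
180 [-0.83550449  0.21196481  0.80548201  2.02976087 -0.18474345  0.97185718
  0.06363136]
220 [-0.80258502  0.2715866   0.88427772  1.9962875  -0.25158002  0.98541891
  0.90252106]
(array([ 0.58922948, -0.07880413,  0.27977893]), array([ 7.93998928e-01, -6.07919137e-01, -1.54325957e-04,  3.01536563e-05])) 3.0
```

View pics/w1.png

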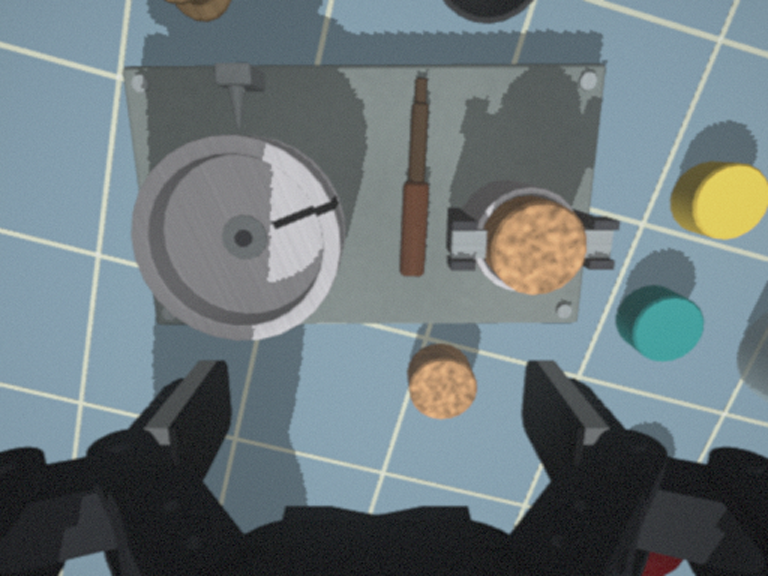

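Run:
```python
from h import *
im=cv2.imread("pics/w1_raw.png")
a=cv2.resize(im[35:235,80:240],None,fx=3.7,fy=3,interpolation=cv2.INTER_CUBIC) if 0 else cv2.resize(im[35:235,80:250],None,fx=3,fy=3,interpolation=cv2.INTER_CUBIC)
cv2.imwrite("pics/w1p.png",a)
b=cv2.resize(im[110:210,280:430],None,fx=5,fy=5,interpolation=cv2.INTER_CUBIC);cv2.imwrite("pics/w1c.png",b)
```

```text
(no output)
```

View pics/w1p.png

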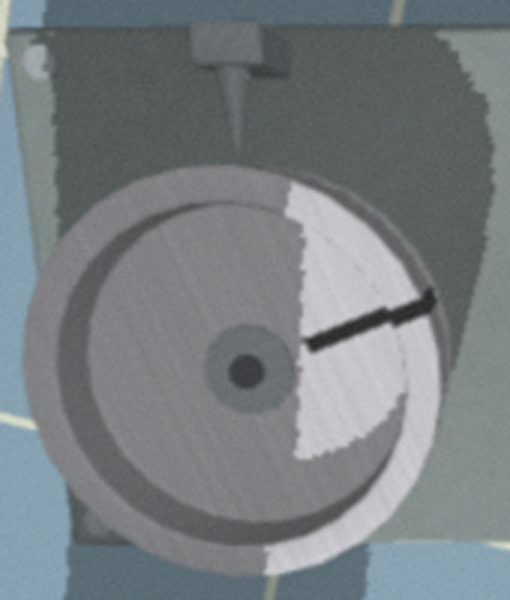

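View pics/w1c.png

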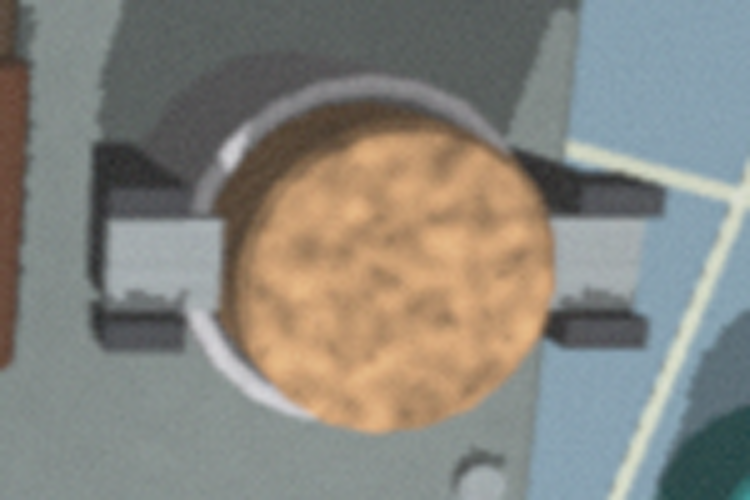

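```bash
cat > fit.py <<'E'
from h import *
from scipy.optimize import least_squares
w=np.load("w1pose.npy");P=(w[:3],w[3:])
def circ(pts):
    pts=np.array(pts)[:,:2]
    r=least_squares(lambda c:np.hypot(pts[:,0]-c[0],pts[:,1]-c[1])-c[2],[.58,-.08,.05]);return r.x,r.fun
Z=lambda x,y:(80+(x+.5)/3-.5,35+(y+.5)/3-.5)
C=lambda x,y:(280+(x+.5)/5-.5,110+(y+.5)/5-.5)
rim=[(24,365),(240,575),(440,400),(215,166),(404,245),(390,520),(75,497),(85,220),(130,183)]
c,f=circ([ray_plane("wrist",Z(*p),.1,P) for p in rim]);print("axis",c,(f*1e3).round(1))
print("hub",ray_plane("wrist",Z(247,371),.08,P))
core=[(240,280),(553,270),(400,124),(375,433),(500,390),(290,400),(290,160),(510,165)]
k,f=circ([ray_plane("wrist",C(*p),.123,P) for p in core]);print("core",k,(f*1e3).round(1))
pt=ray_plane("wrist",Z(238,152),.069,P);print("pointer",pt,np.hypot(*(pt[:2]-c[:2])))
def ang(p): return np.degrees(np.arctan2(p[1]-c[1],p[0]-c[0]))
m1=ray_plane("wrist",Z(392,320),.1,P);m2=ray_plane("wrist",Z(430,302),.1,P);m3=ray_plane("wrist",Z(308,346),.075,P);m4=ray_plane("wrist",Z(385,316),.075,P)
for m in(m1,m2,m3,m4):print("mark",m,np.hypot(*(m[:2]-c[:2])),ang(m))
d=k[:2]-c[:2];print("dist",np.hypot(*d),"feeder x angle from col",np.degrees(np.arctan2(-d[1],-d[0]))-90,"pointer ang",ang(pt))
# catches outer/inner top corners: left catch mid (165,255?), right
for p in((165,260),(600,255)):print(ray_plane("wrist",C(*p),.107,P))
E
python3 fit.py
```

```text
axis [0.57012023 0.01219244 0.06952138] [ 0.3 -0.5 -1.6 -0.9  2.9 -0.2  1.3 -1.3  0.1]
hub [0.56955293 0.01363173 0.08      ]
core [ 0.62089935 -0.17291631  0.02938576] [-0.7 -0.2 -0.3  0.   0.8 -0.4  1.4 -0.6]
pointer [0.64066972 0.03330778 0.069     ] 0.07364162043624146
mark [ 0.60355609 -0.03316546  0.1       ] 0.056349762101920185 -53.603985301571036
mark [ 0.61245183 -0.04374363  0.1       ] 0.0701484785501867 -52.8820969620323
mark [ 0.58273571 -0.00445206  0.075     ] 0.020885149632641056 -52.84018066685835
mark [ 0.60016491 -0.02838343  0.075     ] 0.05048845557691608 -53.48165163881175
dist 0.19194730501114005 feeder x angle from col 15.340046987540163 pointer ang 16.66235093168824
[ 0.61138936 -0.13434526  0.107     ]
[ 0.63432933 -0.21569244  0.107     ]
```

```bash
cat > turn.py <<'E'
from h import *
A=np.array([.570,.0128])
def at(a,z,r=.064):
    t=np.radians(a);return [A[0]+r*np.cos(t),A[1]+r*np.sin(t),z],quat(t-np.pi)
def pr(tag):
    s=env.read_state();print(tag,round(s["time"],2),np.round(s["tool_pos"],4),"psi",round(np.degrees(2*np.arctan2(s["orientation"][1],s["orientation"][0])),2),"F",np.round(s["contact_force"],1),"gap",round(s["finger_gap"],4))
def turn(a0,d,n):
    for i in range(1,n+1):
        p,q=at(a0+d*i/n,.081);env.move_straight(p,q,max_speed=.06)
        if i%3==0:pr(i)
E
python3 - <<'E'
from turn import *
a0=146
p,q=at(a0,.17);env.move_to(p,q);pr("above")
effector.set_gripper(.045,20);pr("open")
p,q=at(a0,.081);env.move_straight(p,q,max_speed=.1);pr("down")
E
```

```text
above 3.77 [0.518  0.0478 0.171 ] psi -34.18 F [ 0.1 -0.   0.3] gap 0.0854
open 4.24 [0.5171 0.0483 0.1701] psi -34.05 F [ 0.1 -0.5 -0.6] gap 0.0451
down 5.28 [0.5174 0.0486 0.0815] psi -34.0 F [0.3 0.2 0.6] gap 0.0451
```

Run:
```python
from turn import *
effector.set_gripper(.0,25);pr("grip")
turn(146,69,9);pr("end")
effector.set_gripper(.045);pr("rel")
p,q=at(215,.17);env.move_straight(p,q,max_speed=.15)
env.move_to([.589,-.08,.28],quat(np.radians(-75)));env.wait(.3)
p=wpose();save("wrist","w2",(80,35,250,235),3);np.save("w2pose.npy",np.concatenate(p));pr("view")
```

```text
grip 5.66 [0.5168 0.0493 0.0815] psi -33.97 F [-3.2  1.8  6. ] gap 0.0134
3 6.53 [0.5066 0.0259 0.0815] psi -10.94 F [-6.3  3.5  9.4] gap 0.0136
6 7.41 [0.5065 0.     0.0815] psi 12.06 F [-8.4  2.9 11. ] gap 0.0136
9 8.28 [ 0.5167 -0.0237  0.0815] psi 35.06 F [-7.9  1.7 11.8] gap 0.0137
end 8.28 [ 0.5167 -0.0237  0.0815] psi 35.06 F [-7.9  1.7 11.8] gap 0.0137
rel 8.69 [ 0.5177 -0.0239  0.081 ] psi 35.0 F [-0.4  0.   0. ] gap 0.0453
view 11.29 [ 0.5889 -0.08    0.2799] psi -74.99 F [ 0.2 -0.6 -0.1] gap 0.0454
```

View pics/w2.png

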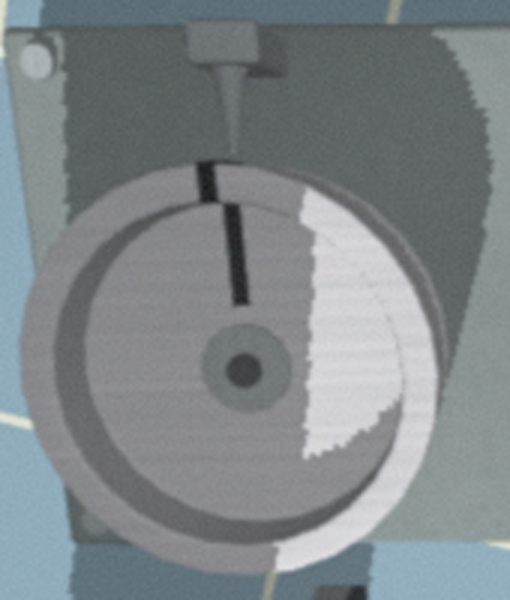

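```bash
cat > fit2.py <<'E'
from fit import circ
from h import *
w=np.load("w2pose.npy");P=(w[:3],w[3:])
Z=lambda x,y:(80+(x+.5)/3-.5,35+(y+.5)/3-.5)
R=lambda p,z:ray_plane("wrist",Z(*p),z,P)[:2]
rim=[(21,360),(240,573),(437,395),(212,164),(387,520),(72,497),(80,220),(130,183)]
c,f=circ([R(p,.1) for p in rim]);print("axis",c,(f*1e3).round(1))
h=R((244,370),.081);print("hub",h)
A=(c[:2]+h)/2
for nm,p,z in(("tip",(233.5,153),.069),("pbase",(230.5,68),.069),("rim out",(206,163),.1),("rim in",(208,202),.1),("fl out",(231.5,206),.075),("fl in",(240.5,303),.075)):
    m=R(p,z);d=m-A;print(nm,m.round(4),round(np.hypot(*d),4),np.degrees(np.arctan2(d[1],d[0])).round(2))
d=R((240.5,303),.075);e=R((231.5,206),.075);print("floor line dir",np.degrees(np.arctan2(*(e-d)[::-1])))
d=R((230.5,68),.069);e=R((233.5,153),.069);print("pointer dir",np.degrees(np.arctan2(*(d-e)[::-1])))
# plate top far edge z=.03
d=R((20,31),.03);e=R((500,28),.03);print("plate edge normal",np.degrees(np.arctan2(*(d-e)[::-1]))-90)
E
python3 fit2.py | grep -v "^core\|^mark\|^dist\|^pointer \["
```

```text
axis [0.5701185  0.01219331 0.06952141] [ 0.3 -0.5 -1.6 -0.9  2.9 -0.2  1.3 -1.3  0.1]
hub [0.5695512 0.0136326 0.08     ]
[ 0.61138769 -0.1343444   0.107     ]
[ 0.63432764 -0.21569148  0.107     ]
axis [0.56923593 0.01286408 0.06902857] [-0.1 -1.  -0.3  0.5  0.7  1.  -0.8  0.1]
hub [0.56974901 0.01342295]
tip [0.6399 0.0335] 0.0733 16.16
pbase [0.6664 0.0395] 0.1004 15.21
rim out [0.6362 0.033 ] 0.0695 16.56
rim in [0.6246 0.0303] 0.0578 17.26
fl out [0.623  0.0294] 0.0559 16.93
fl in [0.5913 0.0204] 0.023 18.27
floor line dir 15.992530158700609
pointer dir 12.655312310904382
plate edge normal 15.292170970159802
```

Run:
```python
from turn import *
t=np.radians(15.5);u=np.array([np.cos(t),np.sin(t)])
xy=A-.02*u
env.move_to([*xy,.23],quat(np.radians(15.5-90)));env.wait(.3)
p=wpose();im=save("wrist","w3",(170,20,340,220),3);np.save("w3pose.npy",np.concatenate(p));pr("view")
for z,r in((.1,.07),(.069,.074),(.075,.03),(.1,0)):print(proj("wrist",np.array([*(A+r*u),z]),p))
```

```text
view 12.15 [0.5511 0.0065 0.2303] psi -74.59 F [-0.3  0.4 -0.5] gap 0.0452
[249.83079741  67.95162705]
[249.90632083  65.86285826]
[250.05706419 118.02088985]
[250.11625972 156.5395723 ]
```

View pics/w3.png

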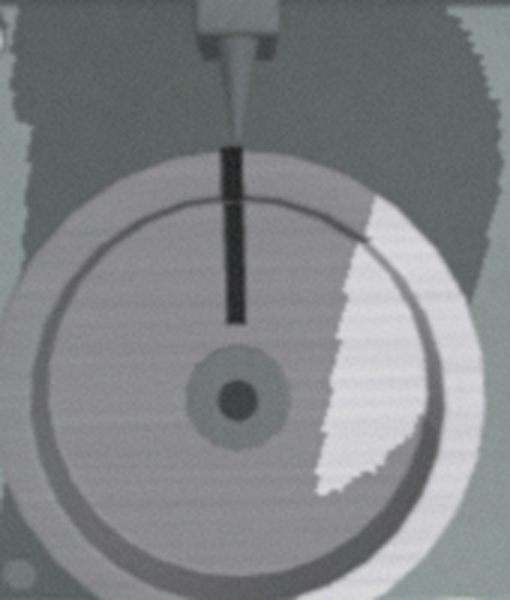

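```bash
cat > ml.py <<'E'
import cv2,numpy as np,sys
im=cv2.imread(sys.argv[1]).max(axis=2).astype(float)
def cen(r0,r1,x0,x1,thr):
    o=[]
    for r in range(r0,r1):
        w=np.clip(thr-im[r,x0:x1],0,None)
        if w.sum()>0:o.append((r,(w*np.arange(x0,x1)).sum()/w.sum()))
    return np.array(o)
m=cen(72,126,238,260,75); k=np.polyfit(m[:,0],m[:,1],1)
h=(im[120:175,235:265]<95); h=im[145:162,240:258]; w=np.clip(85-h,0,None); ys,xs=np.mgrid[145:162,240:258]
hub=((w*xs).sum()/w.sum(),(w*ys).sum()/w.sum())
print("line slope deg",np.degrees(np.arctan(k[0])),"x at 70:",np.polyval(k,70),"at hub row",np.polyval(k,hub[1]),"hub",hub)
print(im[66].astype(int)[240:262]);print(im[55].astype(int)[240:262])
E
python3 ml.py pics/w3_raw.png
```

```text
line slope deg 1.681394835268079 x at 70: 246.80526541858683 at hub row 249.24196646436448 hub (np.float64(248.82415519399248), np.float64(153.01001251564455))
[101 102  98 100 100 101  98  95 104 109 103  99 105 101 101  99 100 102
 102 100 101 103]
[ 97 103  99 101  96  94  91 103 108 114 111 109 101 101 100 101 100 102
 102 100 102  98]
```

```bash
python3 - <<'E'
from turn import *
p,q=at(215,.15);env.move_to(p,q)
p,q=at(215,.081);env.move_straight(p,q,max_speed=.12)
effector.set_gripper(.0,20);pr("grip")
turn(215,-1.4,1);env.wait(.2);pr("end")
effector.set_gripper(.045);pr("rel")
p,q=at(213.6,.16);env.move_straight(p,q,max_speed=.15)
t=np.radians(15.5);u=np.array([np.cos(t),np.sin(t)]);xy=A-.02*u
env.move_to([*xy,.23],quat(np.radians(15.5-90)));env.wait(.3)
p=wpose();im=save("wrist","w4",(170,20,340,220),3);pr("view")
E
python3 ml.py pics/w4_raw.png
```

```text
grip 14.94 [ 0.5172 -0.0243  0.0818] psi 35.01 F [-5.3 -1.3  8.2] gap 0.0141
end 15.39 [ 0.5162 -0.0228  0.0817] psi 33.61 F [-6.6 -0.6  8.8] gap 0.014
rel 15.79 [ 0.5168 -0.0226  0.0811] psi 33.6 F [-0.6  0.2  0.6] gap 0.045
view 18.48 [0.5507 0.0074 0.23  ] psi -74.5 F [ 0.2 -0.1  0.8] gap 0.0448
line slope deg -0.7498111059699671 x at 70: 251.3866004831048 at hub row 250.30393415897527 hub (np.float64(250.37014563106797), np.float64(152.7257281553398))
[103 100 100 102 101 102 101  99  97  97 105 109 100  99 101  97  99 100
 104  99 102  97]
[ 97  98  95  99 101 101  98  90  94 102 113 115 108 108 100  97 101 100
 101  99 100 101]
```

View pics/w4.png

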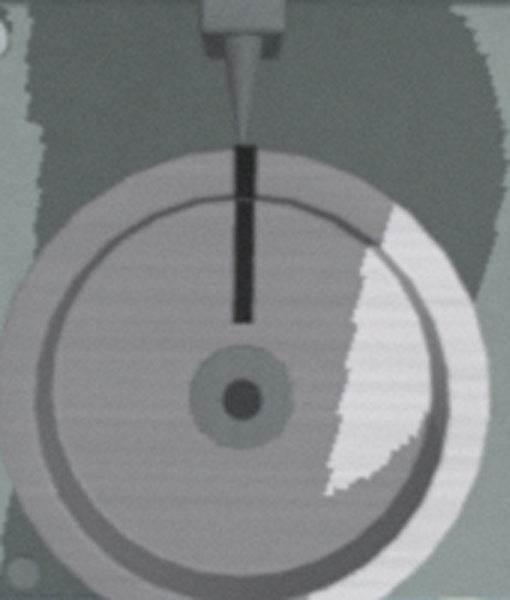

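The mark now lies within about 0.5° of the pointer–hub line: hub column 250.4, mark 251.4 at the rim, pointer about 250.8. Next is pressing the core.

Run:
```python
from turn import *
C=[.6213,-.1742];q=quat(np.radians(15.3))
env.move_to([*C,.17],q);effector.set_gripper(0.0,40);env.wait(.2);pr("above")
env.move_straight([*C,.128],max_speed=.08);pr("near")
for z in(.115,.106,.100,.0975,.096,.095):
    env.move_straight([*C,z],max_speed=.03);pr(z)
env.wait(.3);pr("hold")
im=save("wrist","w5",None,1.5)
save("side","s5",(200,155,340,285),4.5)
```

```text
above 20.88 [ 0.6213 -0.1741  0.17  ] psi 15.3 F [ 0.4  0.6 -0.2] gap 0.0001
near 21.55 [ 0.6214 -0.1743  0.128 ] psi 15.29 F [ 0.7 -0.7  0. ] gap 0.0003
0.115 22.13 [ 0.622  -0.1744  0.1158] psi 15.3 F [ 0.6 -0.2  6.4] gap -0.0001
0.106 22.58 [ 0.622  -0.1745  0.107 ] psi 15.3 F [-1.1 -0.3  7.2] gap -0.0002
0.1 22.93 [ 0.6218 -0.1744  0.1004] psi 15.3 F [ 1.5 -0.7  2.7] gap 0.0001
0.0975 23.18 [ 0.6219 -0.1744  0.0985] psi 15.3 F [-2.   0.4 10.6] gap -0.0001
0.096 23.43 [ 0.6219 -0.1744  0.0971] psi 15.3 F [-1.5  1.2 11. ] gap 0.0002
0.095 23.68 [ 0.6219 -0.1744  0.0962] psi 15.3 F [-2.3  1.4 10.4] gap 0.0002
hold 23.98 [ 0.6219 -0.1744  0.0962] psi 15.3 F [-2.2  1.8 10.2] gap 0.0002
```

View pics/s5.png

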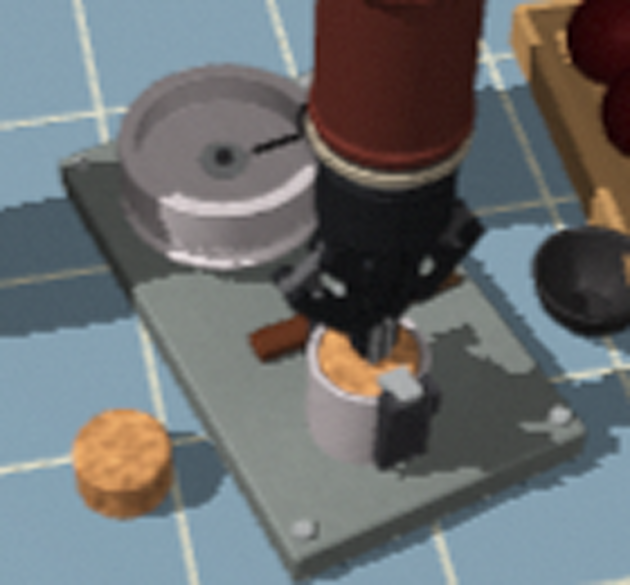

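View pics/w5.png

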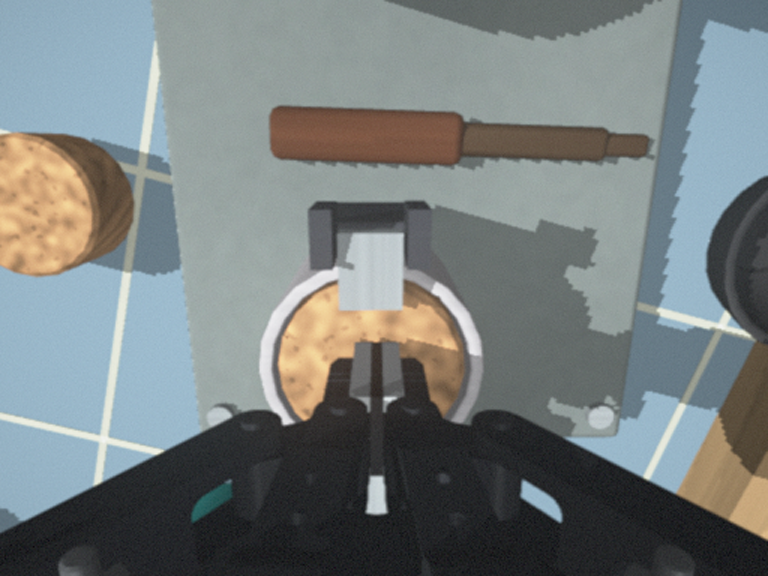

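Run:
```python
from turn import *
C=[.6213,-.1742]
env.move_straight([*C,.0935],max_speed=.03);env.wait(.3);pr("low")
for z in(.100,.105,.13,.2):
    env.move_straight([*C,z],max_speed=.08);pr(z)
env.move_to([.589,-.08,.28],quat(np.radians(-75)));env.wait(.3)
p=wpose();save("wrist","w6",None,1.5);pr("view")
np.save("w6pose.npy",np.concatenate(p))
im=cv2.imread("pics/w6_raw.png");cv2.imwrite("pics/w6c.png",cv2.resize(im[110:210,280:430],None,fx=5,fy=5,interpolation=cv2.INTER_CUBIC))
```

```text
low 24.63 [ 0.6219 -0.1744  0.0947] psi 15.3 F [-1.9  2.  11.2] gap 0.0
0.1 24.88 [ 0.6215 -0.1743  0.1002] psi 15.3 F [-0.  -1.2  8.6] gap -0.0001
0.105 25.13 [ 0.6211 -0.174   0.1047] psi 15.3 F [0.6 1.1 0. ] gap 0.0001
0.13 25.6 [ 0.6216 -0.1742  0.1307] psi 15.3 F [-0.3 -0.7 -0.7] gap -0.0003
0.2 26.62 [ 0.621  -0.1741  0.1994] psi 15.3 F [ 0.4 -0.3  0. ] gap 0.0001
view 28.48 [ 0.589  -0.0802  0.2799] psi -75.0 F [-0.   0.4 -0.1] gap -0.0001
```

View pics/w6c.png

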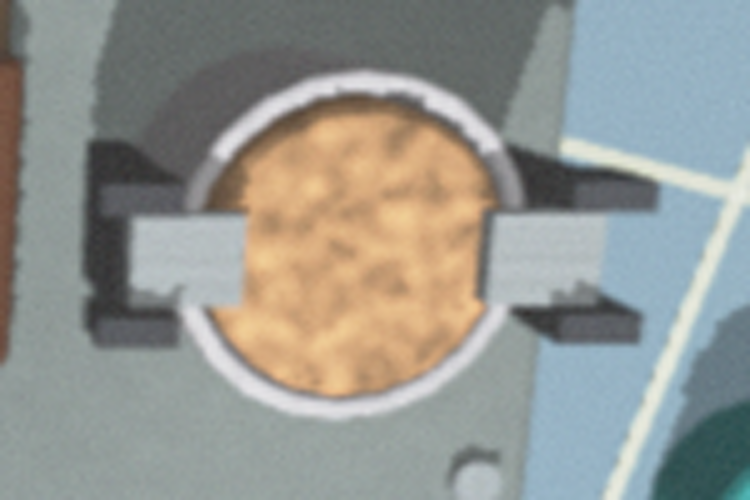

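View pics/w6.png

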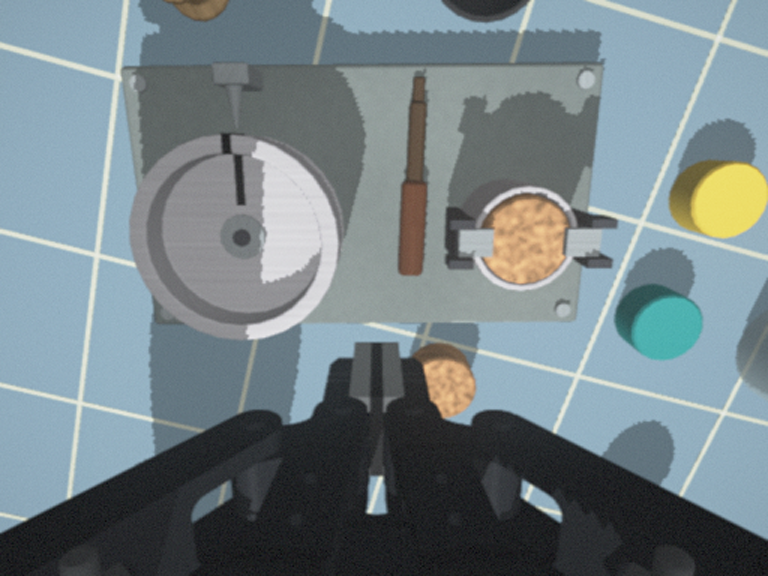

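Both catches have moved inward over the core: the inner edges are at about (245,260) and (485,260) in the crop. The core stays down with the tool clear, the mark still faces the pointer, and nothing else has moved.

Run:
```python
from h import *
workorder.hand_in();print(env.read_state()["time"])
```

```text
the job is handed in; nothing more can be done
the job is handed in; nothing more can be done
```

The feeder is ready for its next run. The pulley's line faces the pointer, and the cork core is pressed down and held by both catches. I handed the job in at about 28.5 s of the 72 s allowed.

- **Pulley:** I gripped the rim and turned it about 69°. A view from above showed the line 1.4° too far, so I gripped again to correct it. That nudge moved it 2.4° instead of 1.4°. In the check after it, the line was about 0.4–0.7° (under 1 mm at the rim) past the pointer on the other side, and I left it there.
- **Core:** I pressed with closed fingers, with the tips going down to 94.7 mm above the shelf, at about 11 N. After I lifted clear, the wrist picture showed both catches over the core's top edge and the core staying down.
- **Other checks:** The measured positions agreed with the given sizes to within about 3 mm. For example, the axis-to-column distance measured 192 mm against 195 mm. In the last picture the burnisher and spare core stood where they started. I didn't measure the other bystanders again, but the arm went nowhere near them.

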